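Edge the pine-tree plaque out for the customer

TASK

At the craft-market stall a customer has chosen the plaque with the green pine tree. Slide it across the red display tier towards the customers' side (away from the robot) until about a third of it overhangs that edge, roughly square to it and still lying flat on the tier, so that she can pinch it between finger and thumb. Do not lift it, and leave the star and cottage plaques where they are.

Things in the scene. Friction and masses are not known exactly. Their poses are not given: they have to be found in the camera images.
- tree_plaque: The chosen one: loose square plywood plaque, 110 x 110 x 10 mm, about 90 g, straight sides, painted flat on top with a green pine tree with a brown trunk. Origin: centre of its underside; z up, x towards the tree's tip, roughly to the customers' side. Starts flat on the tier, wholly inside the edge, turned up to 9 degrees against the tier; slides with ordinary wood friction
- star_plaque: Bystander: loose plaque of the same size and make with a blue eight-pointed star. Origin: centre of its underside
- cottage_plaque: Bystander: loose plaque of the same size and make with a white cottage with a black roof and yellow door and window. Origin: centre of its underside
- tier: Fixed red block, 250 mm deep (its x), 560 mm wide (its y), 80 mm high, flat top. Origin: centre of its underside, on the table. x points away from the robot, turned up to 7 degrees; the customers' edge (fairy lights on its face) is at x = +125 mm. Only the three plaques lie on it, side by side along y in any order, about 170 mm centre to centre
Mind the look-alikes: they are no part of the job. What is shaped like the tree_plaque but turquoise is not meant.

How it is judged:
By the outcome, as a careful person would: the job done as asked, in the order asked, and still so for the second after the job is handed in, with the robot touching nothing.
It also fails if it takes over 32 s, if anything falls off the work surface, if the arm or the gripper's body presses on something with over 40 N, if the wrist force passes 120 N, or if a joint passes its speed limit or range.

ROBOT

A 6-joint arm with a two-finger parallel gripper is mounted at the origin on the work surface. World frame = base frame: x ahead of the robot, y to its left, z up, the work surface at z = 0. Lengths are in m, angles in rad, forces in N, time in s.
With the tool pointing down it reaches from about 0.35 to 0.775 m from the base axis. Payload 7.3 kg.
Tool frame: the origin (TCP) lies at the very end of the fingers, on their centre line; the grasp point (between the pads) lies 19 mm behind it; z points along the fingers, y is the direction in which the jaws open and shut (so a half turn about z gives the same grasp; the last joint's range is limited). The gripper opens to 92 mm and grips with 3 to 60 N. Pads are 19 mm wide; open, the fingers measure 130 mm over their backs; the gripper's body (75 mm by 190 mm) begins 47 mm behind the grasp point.
Start: joints at [0.989, 0.342, 1.524, -0, 1.275, -0.146], TCP at [0.222, 0.476, 0.227] pointing down, gripper open.
Joint ranges: [-2.53, 2.53], [-0.77, 2.02], [0.04, 2.7], [-1, 4.14], [0.28, 2.66], [-3.11, 3.11]. Speed limits (rad/s): [2.57, 2.57, 3.14, 3.14, 3.14, 3.14].

INTERFACE

Orientations are given as [roll, pitch, yaw] about the fixed x, y, z axes, in that order (R = Rz(yaw) Ry(pitch) Rx(roll)).
In Python, from cell import robot gives the robot as it stands.
- The arm moves only by the shell command python3 -m pendant 'ROWS' [OPENING] [FORCE]. ROWS is JSON, a list of rows, each a list of 2 entries, a list of its own where there are three numbers: the shift along the tool's x, y, z in mm, then the turn about the tool's z in degrees. In form: [[[x, y, z], turn], ...]. A call has 1 to 10 rows; each row is the pose to reach, as a shift and turn from the pose measured when the call began, along the tool's axes at that moment; what a row does not reach only later rows make up. A row lasts 1/12 s, in which the tool goes at most 41.7 mm and 7.16 degrees, less where a joint would pass 70% of its speed; a pose out of reach is approached as far as the arm can. A call with a gripper value outside its range is refused whole. OPENING is the opening, from 0 (shut) to 1 (fully open), set as the call begins (- or left out, the last holds). The fingers move at their own pace and stop on an object; FORCE is the grip in N (left out, the last holds). Time passes only in rows, so rows that repeat a pose let the fingers close. It gives the time, the measured TCP pose, the force and the opening at its end, in the units of the state.
- robot.observe(): the state, without advancing time (a new reading comes with each control period).
- robot.read_camera(name): name is "side" or "top" or "wrist"; returns the picture (400x640x3 uint8, red, green, blue); there is no depth.
- robot.calibration(name): a dict with "vfov" (degrees; the focal length in pixels is half the picture's height over the tangent of half this angle, whatever the lens; pixels are square), "cx", "cy" (the principal point, pixels), "rvec" (rotation vector, rad) and "tvec" (3), from world to camera coordinates, as OpenCV has them. Camera axes: x right, y down, z forward; pixel columns grow to the right and rows downward; lengths in m; the calibration is good to about 2 mm. A picture is of the moment at which its call begins: read the wrist's pose just before it. calibration takes no time and is no camera call; for the wrist camera it gives the pose at the moment of the call.
- robot.hand_in(): hands the job in, once; it reports no verdict.
Trained networks look in the newest picture that a camera, given by its name, has taken for a name from the list of things; names that differ only in an ending like _2 or _b are one class to them, and where a whole thing is asked for, a point or a joint stands for the part that bears it (a point fixed in the world has none). Each returns a list of dicts, best first, with "p" (0 to 1); they miss things now and then, are a little off and sometimes report something else, mostly with a low value. They report only what shows in the picture. A call takes as long as a camera call. They do not tell look-alikes from the thing itself.
- robot.find_in(camera, query): "xy" ([column, row] as shares, 0 to 1, of the picture: columns of its width, rows of its height, amid what is visible of it).
The state is a dict: "time": time; "qpos": joint angles; "qvel": joint speeds; "joint_efforts": joint torques, N m; "tool_pos": TCP position; "tool_rot": TCP orientation; "contact_force": force on the tool from outside, world axes, zero at the start; "torque": the same for the moment, N m; "opening": finger opening in m.
Only numpy, scipy, OpenCV 4.12 (cv2) and the standard library are available. Lean on these libraries where they do the work, as an engineer would, in place of code of your own. Each camera call takes 0.05 s, during which the arm holds its last target.

## Working session

There is one attempt and no reset: what is moved stays moved. The work goes in short steps, Python scripts to look and compute and a shell command to move; the robot and the scene stay as the last step left them, time stands still between calls to the robot, and variables do not carry over. Pictures are saved under pics/ and viewed, and the job is handed in when it is done.

```bash
mkdir -p pics
cat > h.py <<'E'
import numpy as np, cv2
from cell import robot
def cal(n):
    c=robot.calibration(n); f=200/np.tan(np.radians(c["vfov"])/2)
    K=np.array([[f,0,c["cx"]],[0,f,c["cy"]],[0,0,1.]])
    return K,cv2.Rodrigues(np.array(c["rvec"],float))[0],np.array(c["tvec"],float)
def ray(n,uv,z):
    K,R,t=cal(n); d=R.T@np.linalg.inv(K)@np.array([uv[0],uv[1],1.]); o=-R.T@t
    return o+d*(z-o[2])/d[2]
def proj(n,P):
    K,R,t=cal(n); p=K@(R@np.array(P,float).reshape(-1,3).T+t[:,None]); return (p[:2]/p[2]).T
def save(n,f):
    im=robot.read_camera(n); cv2.imwrite('pics/'+f,im[:,:,::-1]); return im
E
python3 - <<'E'
from h import *
for n in("top","side"):
    save(n,n+"0.png")
for q in("tree_plaque","star_plaque","cottage_plaque","tier"):
    for r in robot.find_in("top",q): print(q,r['p'],np.array(r['xy'])*[640,400],ray("top",np.array(r['xy'])*[640,400],.09).round(3))
print(robot.observe())
print(robot.calibration("top"))
E
```

```text
tree_plaque 0.86 [434.88 100.  ] [ 0.762 -0.287  0.09 ]
tree_plaque 0.84 [213.568 327.4  ] [0.242 0.246 0.09 ]
tree_plaque 0.81 [325.632 190.32 ] [ 0.55  -0.018  0.09 ]
tree_plaque 0.6 [308.8  98.2] [0.777 0.017 0.09 ]
star_plaque 0.64 [395.904 193.   ] [ 0.539 -0.183  0.09 ]
tier 0.66 [330.176 216.92 ] [ 0.487 -0.027  0.09 ]
{'time': 0.3, 'qpos': array([ 9.89014653e-01,  3.42280216e-01,  1.52436036e+00,  8.53864070e-07,
        1.27541948e+00, -1.46002525e-01]), 'qvel': array([-2.46201892e-04, -1.76588961e-03, -1.95425237e-03,  5.08270393e-05,
       -6.52688871e-04,  7.15382015e-05]), 'joint_efforts': array([-2.32698017e-05, -4.30738485e+01, -2.44089210e+01,  7.17645139e-02,
        5.21328009e-02, -6.16711077e-05]), 'tool_pos': array([0.22153216, 0.475852  , 0.22650397]), 'tool_rot': array([-3.14113034e+00, -6.88075815e-05,  2.70581324e+00]), 'contact_force': array([1.04118886, 0.52534069, 0.25878181]), 'torque': array([-0.06275675, -0.04014516,  0.00431547]), 'opening': 0.092001167433518}
{'vfov': 47.97374965664373, 'cx': 323.22786526670507, 'cy': 201.35426121078967, 'rvec': array([ 2.11830899, -2.17901434,  0.12849785]), 'tvec': array([0.00411598, 0.53118523, 1.07690864])}
```

View pics/top0.png

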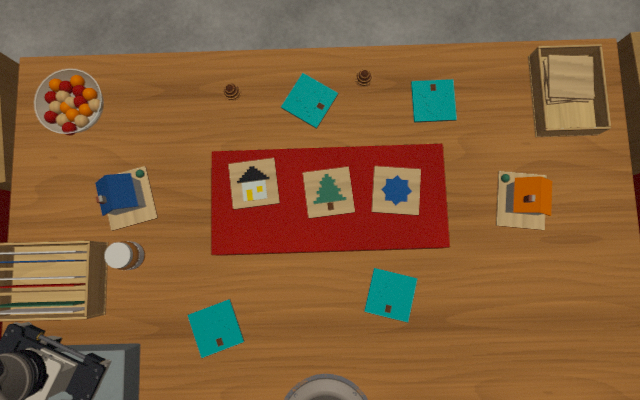

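View pics/side0.png

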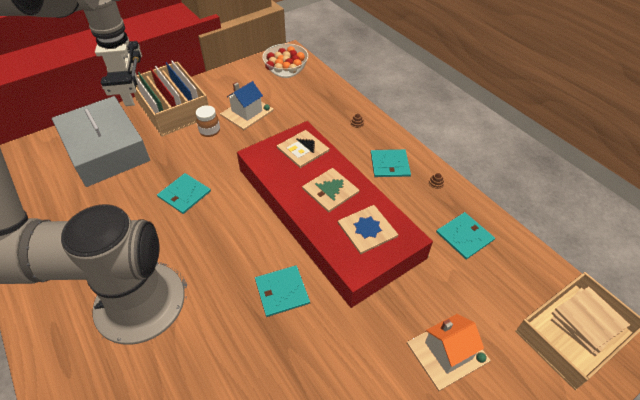

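The top view shows the tier with three wooden plaques: cottage (254,184), tree (328,191) and star (396,190). The turquoise squares at (310,100), (433,100), (216,327) and (391,295) are the look-alikes. Only the wooden plaque at (328,191) on the red tier has a green pine with a brown trunk. I'll confirm that in an enlarged crop and measure the outlines.

```bash
cat >> h.py <<'E'
def quad(im,mask,n,z):
    cs,_=cv2.findContours(mask,cv2.RETR_EXTERNAL,cv2.CHAIN_APPROX_NONE)
    c=max(cs,key=cv2.contourArea); P=np.array([ray(n,p[0],z)[:2] for p in c],np.float32)
    return c,P
def measure(tag):
    im=save("top",tag+".png"); hsv=cv2.cvtColor(im,cv2.COLOR_RGB2HSV)
    H,S,V=[hsv[...,i].astype(int) for i in range(3)]
    roi=np.zeros(H.shape,bool); roi[110:270,195:465]=1
    red=(((H<5)|(H>172))&(S>180)&(V>50)&roi)
    # tier: hull of red
    m=cv2.morphologyEx(red.astype(np.uint8),cv2.MORPH_OPEN,np.ones((3,3)))
    pts=cv2.findNonZero(m); hull=cv2.convexHull(pts)[:,0]
    P=np.array([ray("top",p,.08)[:2] for p in hull],np.float32)
    r=cv2.minAreaRect(P); print("tier rect",r, "\n",cv2.boxPoints(r).round(4).tolist())
    return im,red,r
E
python3 - <<'E'
from h import *
im,red,r=measure("m0")
hsv=cv2.cvtColor(im,cv2.COLOR_RGB2HSV)
for nm,(x,y) in dict(tree=(328,191),star=(396,190),cot=(254,184)).items():
    sub=np.zeros(red.shape,np.uint8); sub[y-32:y+33,x-34:x+35]=(~red[y-32:y+33,x-34:x+35])
    n,lab=cv2.connectedComponents(sub); m=(lab==lab[y,x]).astype(np.uint8)
    c,P=quad(im,m,"top",.09); q=cv2.minAreaRect(P); print(nm,q,cv2.boxPoints(q).round(4).tolist())
c=cv2.resize(im[140:260,200:460],None,fx=3,fy=3,interpolation=cv2.INTER_CUBIC)
cv2.imwrite("pics/crop0.png",c[:,:,::-1])
E
```

```text
tier rect ((0.5324329137802124, -0.023691296577453613), (0.2480984479188919, 0.5538665652275085), 0.25084447860717773) 
 [[0.40720000863075256, 0.25270000100135803], [0.40959998965263367, -0.3012000024318695], [0.6577000021934509, -0.3000999987125397], [0.6553000211715698, 0.25380000472068787]]
tree ((0.545891284942627, -0.02366972714662552), (0.1146569475531578, 0.11186996102333069), 5.787177562713623) [[0.4832000136375427, 0.026200000196695328], [0.4945000112056732, -0.08510000258684158], [0.6086000204086304, -0.07349999994039536], [0.5972999930381775, 0.03779999911785126]]
star ((0.546277642250061, -0.18293225765228271), (0.11206959187984467, 0.11286598443984985), 84.30394744873047) [[0.4846000075340271, -0.23309999704360962], [0.5968999862670898, -0.2442999929189682], [0.6079999804496765, -0.13279999792575836], [0.49570000171661377, -0.12160000205039978]]
cot ((0.5725547075271606, 0.15311874449253082), (0.1131850853562355, 0.11387728154659271), 5.995294570922852) [[0.5102999806404114, 0.2037999927997589], [0.5221999883651733, 0.09059999883174896], [0.6348000168800354, 0.10239999741315842], [0.6229000091552734, 0.21570000052452087]]
```

View pics/crop0.png

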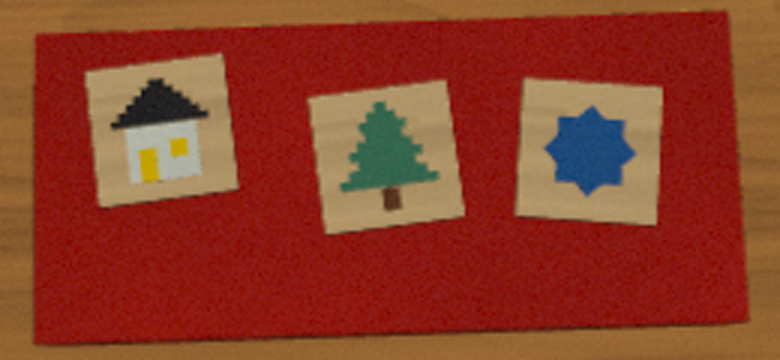

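The crop confirms it: the middle plaque, at about (385,155) in the crop, has the green pine with the brown trunk. Next I'll fit the tier's edges more precisely and work out the approach.

```bash
cat >> h.py <<'E'
def edges(red):
    # sub-cell line fits of far and near long edges, columns 225..430
    out=[]
    for far in (1,0):
        p=[]
        for u in list(range(225,300,2))+list(range(360,430,2)):
            v=np.where(red[130:265,u])[0]+130
            p.append(ray("top",(u,(v.min()-.5) if far else (v.max()+.5)),.08)[:2])
        p=np.array(p); a=np.polyfit(p[:,1],p[:,0],1); k=abs(np.polyval(a,p[:,1])-p[:,0])<.003
        a=np.polyfit(p[k,1],p[k,0],1); out.append(a); print("far" if far else "near","x at y=-.024:",np.polyval(a,-.024).round(4),"normal deg",np.degrees(np.arctan(-a[0])).round(2),k.sum())
    return out
def delta(target,yaw):
    s=robot.observe(); from scipy.spatial.transform import Rotation as Ro
    R=Ro.from_euler('xyz',s["tool_rot"]).as_matrix()
    d=R.T@(np.array(target)-s["tool_pos"])*1000
    dy=(np.degrees(s["tool_rot"][2])-yaw+180)%360-180
    print("t",s["time"],"pos",s["tool_pos"].round(4),"rot",np.degrees(s["tool_rot"]).round(2),"shift",d.round(1),"turn",round(dy,2),"F",s["contact_force"].round(1))
E
python3 - <<'E'
from h import *
im,red,r=measure("m1"); edges(red)
delta([.455,-.024,.2265],180.25)
E
```

```text
tier rect ((0.5322675704956055, -0.023745179176330566), (0.2479545772075653, 0.5539493560791016), 0.2563002407550812) 
 [[0.40709999203681946, 0.25270000100135803], [0.40950000286102295, -0.3012999892234802], [0.6575000286102295, -0.3001999855041504], [0.6549999713897705, 0.25380000472068787]]
far x at y=-.024: 0.6563 normal deg 0.28 73
near x at y=-.024: 0.4086 normal deg 0.27 73
t 0.4 pos [0.2216 0.4759 0.2266] rot [-179.99   -0.    155.03] shift [-4.226e+02 -3.546e+02  2.000e-01] turn -25.22 F [ 0.1 -0.2  0.6]
```

```bash
python3 -m pendant '[[[-30,-25,0],-2],[[-60,-50,0],-5],[[-90,-75,0],-8],[[-120,-100,0],-11],[[-150,-126,0],-14],[[-180,-151,0],-17],[[-210,-176,0],-20],[[-240,-201,0],-23],[[-270,-226,0],-25.2],[[-300,-252,0],-25.2]]' 0.65
python3 -c "
from h import *
delta([.455,-.024,.2265],180.27)"
```

```text
time: 1.23
tool_pos: [0.3877, 0.1191, 0.227]
tool_rot: [3.142, 0.001, -3.135]
contact_force: [0.1, -0.5, -0.7]
opening: 0.0596
t 1.2333 pos [0.3877 0.1191 0.227 ] rot [ 1.8000e+02  5.0000e-02 -1.7964e+02] shift [ -66.4 -143.5    0.5] turn 0.09 F [ 0.1 -0.5 -0.7]
```

```bash
python3 -m pendant '[[[-17,-36,0],0],[[-33,-72,0],0],[[-50,-108,0],0],[[-66,-144,0],0],[[-66,-144,30],0],[[-66,-144,60],0],[[-66,-144,90],0],[[-66,-144,110],0],[[-66,-144,120],0],[[-66,-144,120],0]]'
python3 - <<'E'
from h import *
delta([.455,-.024,.084],180.27)
save("wrist","w0.png");save("side","s1.png")
E
```

```text
time: 2.07
tool_pos: [0.4531, -0.0243, 0.1049]
tool_rot: [3.14, -0.004, -3.136]
contact_force: [-1.0, 0.4, -0.8]
opening: 0.0595
t 2.0667 pos [ 0.4531 -0.0243  0.1049] rot [ 179.93   -0.22 -179.65] shift [-2.   0.2 20.9] turn 0.08 F [-1.   0.4 -0.8]
```

View pics/w0.png

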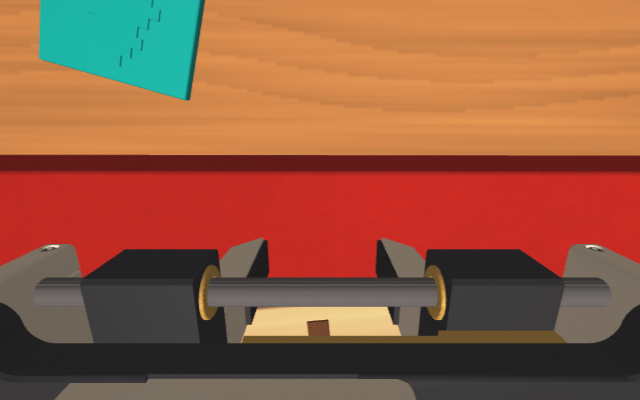

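View pics/s1.png

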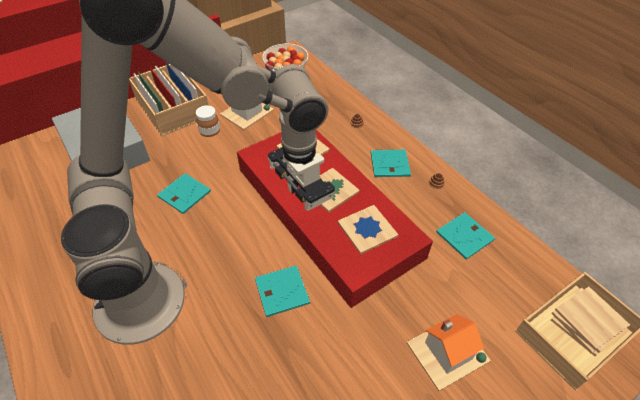

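The side view shows the gripper just behind the tree plaque. The wrist view shows the tier's near edge level across the picture (row ~160), and the plaque's near edge with the trunk ahead of the fingers (320,328). I'll lower the fingers beside the edge, then push slowly.

```bash
python3 -m pendant '[[[-1,0,10],0],[[-1,0,17],0],[[-1,0,20],0],[[-1,0,20],0],[[-5,0,20],0],[[-10,0,20],0],[[-15,0,20],0],[[-20,0,20],0],[[-25,0,20],0],[[-30,0,20],0]]'
python3 - <<'E'
from h import *
delta([.5745,-.024,.084],180.27)
E
```

```text
time: 3.0
tool_pos: [0.4854, -0.0243, 0.0873]
tool_rot: [3.141, 0.001, -3.135]
contact_force: [-0.8, -0.6, -0.1]
opening: 0.0598
t 3.0 pos [ 0.4854 -0.0243  0.0873] rot [ 1.7999e+02  3.0000e-02 -1.7963e+02] shift [-89.1  -0.3   3.4] turn 0.1 F [-0.8 -0.6 -0.1]
```

```bash
python3 -m pendant '[[[0,0,3],0],[[0,0,3],0],[[-5,0,3],0],[[-10,0,3],0],[[-15,0,3],0],[[-20,0,3],0],[[-25,0,3],0],[[-30,0,3],0],[[-35,0,3],0],[[-40,0,3],0]]'
python3 - <<'E'
from h import *
delta([.5745,-.024,.084],180.27)
save("side","s2.png");save("top","t2.png")
E
```

```text
time: 3.83
tool_pos: [0.5258, -0.024, 0.0843]
tool_rot: [3.141, 0.0, -3.135]
contact_force: [-0.8, -0.7, 0.0]
opening: 0.0601
t 3.8333 pos [ 0.5258 -0.024   0.0843] rot [ 1.7999e+02  2.0000e-02 -1.7963e+02] shift [-48.7  -0.3   0.3] turn 0.1 F [-0.8 -0.7  0. ]
```

View pics/s2.png

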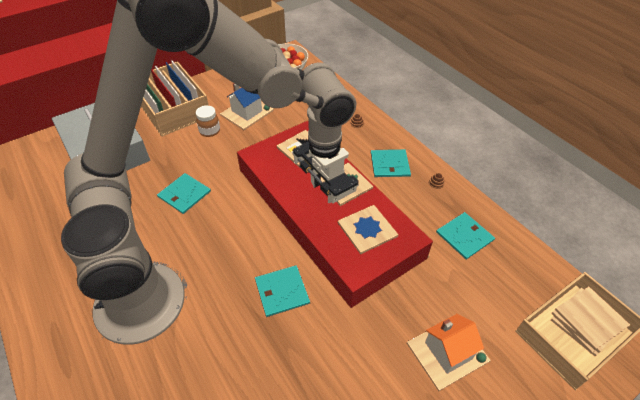

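View pics/t2.png

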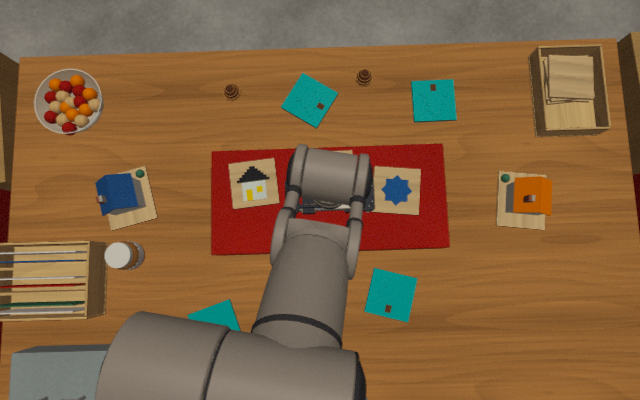

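The side and top views show the plaque sliding ahead of the fingers, with the cottage and star undisturbed. I'll push to a few mm short of the target, then back off and measure.

```bash
python3 -m pendant '[[[-5,0,0],0],[[-10,0,0],0],[[-15,0,0],0],[[-20,0,0],0],[[-25,0,0],0],[[-30,0,0],0],[[-35,0,0],0],[[-40,0,0],0],[[-43,0,0],0],[[-44,0,0],0]]'
python3 - <<'E'
from h import *
delta([.5745,-.024,.084],180.27)
E
python3 -m pendant '[[[5,0,0],0],[[20,0,0],0],[[45,0,0],0],[[80,0,-10],0],[[110,0,-40],0],[[130,0,-80],0],[[150,30,-100],0],[[170,60,-100],0],[[180,90,-100],0],[[180,130,-100],0]]'
python3 - <<'E'
from h import *
delta([.35,.12,.2],180.27)
save("top","t3.png");save("side","s3.png")
E
```

```text
time: 4.77
tool_pos: [0.5709, -0.0239, 0.0844]
tool_rot: [-3.142, 0.002, -3.135]
contact_force: [-1.1, -0.7, 0.6]
opening: 0.0599
t 4.7667 pos [ 0.5709 -0.0239  0.0844] rot [-1.8000e+02  1.1000e-01 -1.7963e+02] shift [-3.6 -0.1  0.4] turn 0.1 F [-1.1 -0.7  0.6]
time: 5.6
tool_pos: [0.3875, 0.105, 0.1848]
tool_rot: [-3.141, 0.003, -3.137]
contact_force: [1.5, -0.5, 0.8]
opening: 0.0595
t 5.6 pos [0.3875 0.105  0.1848] rot [-1.7997e+02  1.6000e-01 -1.7975e+02] shift [ 37.4  15.1 -15.3] turn -0.02 F [ 1.5 -0.5  0.8]
```

View pics/t3.png

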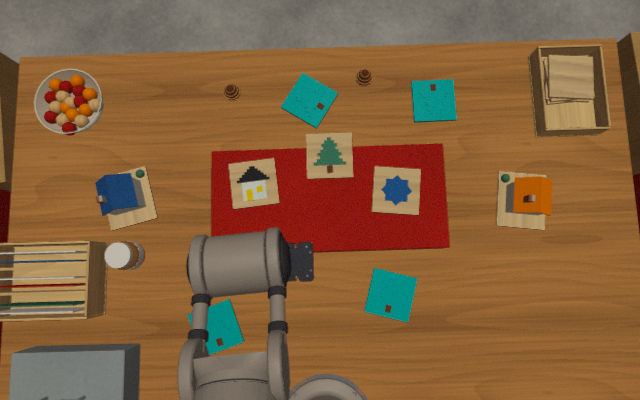

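View pics/s3.png

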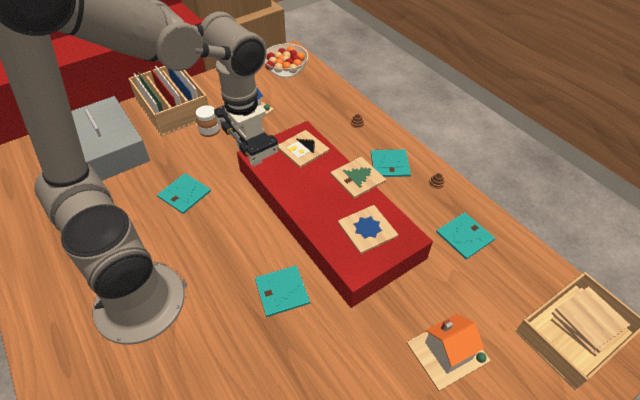

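The plaque now overhangs the edge at (330,155), lying flat and square, with the cottage at (254,184) and the star at (396,190) unmoved. I'll measure the overhang.

```bash
cat >> h.py <<'E'
def final(tag):
    im=save("top",tag+".png"); hsv=cv2.cvtColor(im,cv2.COLOR_RGB2HSV)
    H,S,V=[hsv[...,i].astype(int) for i in range(3)]
    red=((H<5)|(H>172))&(S>180)&(V>50)
    pn=[];pe=[]
    for u in range(312,350,2):
        v=np.where(red[150:215,u])[0]; pn.append(ray("top",(u,150+v.min()-.5),.09)[:2])
    G=im.astype(int)[...,2]  # blue channel: plaque lighter than table
    for u in range(312,350,2):
        g=np.diff(G[120:145,u]); k=g.argmax(); pe.append(ray("top",(u,120+k+.5),.09)[:2])
    for nm,p in(("near",pn),("far",pe)):
        p=np.array(p); a=np.polyfit(p[:,1],p[:,0],1); print("plaque",nm,"x",np.polyval(a,-.024).round(4),"yaw",np.degrees(np.arctan(-a[0])).round(2),"res",np.abs(np.polyval(a,p[:,1])-p[:,0]).max().round(4))
    p=[]
    for u in list(range(285,300,2))+list(range(358,370,2)):
        v=np.where(red[135:165,u])[0]; p.append(ray("top",(u,135+v.min()-.5),.08)[:2])
    p=np.array(p); a=np.polyfit(p[:,1],p[:,0],1); print("edge x",np.polyval(a,-.024).round(4),np.degrees(np.arctan(-a[0])).round(2))
    for nm,(x,y) in dict(star=(396,190),cot=(254,184)).items():
        sub=np.zeros(red.shape,np.uint8); sub[y-32:y+33,x-34:x+35]=(~red[y-32:y+33,x-34:x+35])
        n,lab=cv2.connectedComponents(sub); m=(lab==lab[y,x]).astype(np.uint8)
        c,P=quad(im,m,"top",.09); print(nm,cv2.minAreaRect(P))
    cv2.imwrite("pics/"+tag+"c.png",cv2.resize(im[110:230,200:460],None,fx=3,fy=3,interpolation=cv2.INTER_CUBIC)[:,:,::-1])
E
python3 -c "
from h import *
final('f0')"
```

```text
plaque near x 0.578 yaw 0.69 res 0.0012
plaque far x 0.6889 yaw 0.24 res 0.0013
edge x 0.656 0.16
star ((0.5462355613708496, -0.18297794461250305), (0.11244487762451172, 0.1127905622124672), 84.30491638183594)
cot ((0.5725416541099548, 0.15315349400043488), (0.11300665885210037, 0.11267482489347458), 6.09778356552124)
```

View pics/f0c.png

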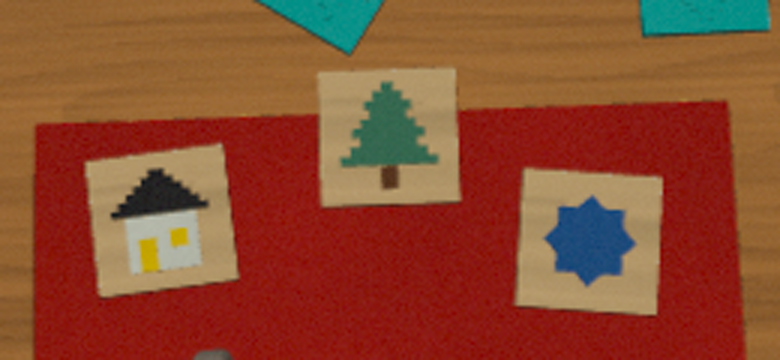

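The overhang is about 33 mm (30%) and square. A third would be 36.7 mm, so I'll nudge it about 4 mm more.

```bash
python3 -c "
from h import *
delta([.54,-.024,.185],180.27)"
```

```text
t 5.75 pos [0.389  0.1071 0.1843] rot [ 1.7999e+02  1.6000e-01 -1.7931e+02] shift [-149.4 -132.9   -0.3] turn 0.42 F [-0.5 -1.  -0. ]
```

```bash
python3 -m pendant '[[[-25,-23,0],0.4],[[-50,-46,0],0.4],[[-75,-69,0],0.4],[[-100,-92,0],0.4],[[-125,-115,0],0.4],[[-149,-133,0],0.4],[[-149,-133,30],0.4],[[-149,-133,55],0.4],[[-149,-133,70],0.4],[[-149,-133,70],0.4]]'
python3 -c "
from h import *
delta([.575,-.024,.0845],180.27)"
```

```text
time: 6.58
tool_pos: [0.5373, -0.0255, 0.111]
tool_rot: [3.14, -0.005, -3.139]
contact_force: [-0.0, 0.1, -0.3]
opening: 0.0596
t 6.5833 pos [ 0.5373 -0.0255  0.111 ] rot [ 179.92   -0.26 -179.83] shift [-37.9   1.4  26.4] turn -0.1 F [-0.   0.1 -0.3]
```

```bash
python3 -m pendant '[[[-2,1,5],0],[[-2,1,15],0],[[-2,1,22],0],[[-2,1,24],0],[[-2,1,24],0],[[-2,1,24],0]]'
python3 -c "
from h import *
delta([.575,-.024,.0845],180.27)"
```

```text
time: 7.08
tool_pos: [0.5393, -0.0245, 0.0874]
tool_rot: [3.14, -0.004, -3.138]
contact_force: [-0.7, -0.2, -0.0]
opening: 0.0597
t 7.0833 pos [ 0.5393 -0.0245  0.0874] rot [ 179.93   -0.23 -179.81] shift [-35.7   0.4   2.7] turn -0.08 F [-0.7 -0.2 -0. ]
```

```bash
python3 -m pendant '[[[0,0,3],0],[[-8,0,3],0],[[-16,0,3],0],[[-22,0,3],0],[[-26,0,3],0],[[-29,0,3],0],[[-32,0,3],0],[[-34,0,3],0],[[-35.5,0,3],0],[[-35.5,0,3],0]]'
python3 -c "
from h import *
delta([.575,-.024,.0845],180.27)"
python3 -m pendant '[[[5,0,0],0],[[20,0,0],0],[[45,0,0],0],[[80,0,-10],0],[[110,0,-40],0],[[130,0,-80],0],[[150,30,-100],0],[[170,60,-100],0],[[180,90,-100],0],[[180,130,-100],0]]'
python3 - <<'E'
from h import *
final('f1'); save("side","s4.png"); delta([.35,.12,.2],180.27)
E
```

```text
time: 7.92
tool_pos: [0.575, -0.0244, 0.0842]
tool_rot: [3.14, -0.004, -3.138]
contact_force: [0.2, -0.9, 0.1]
opening: 0.0596
t 7.9167 pos [ 0.575  -0.0244  0.0842] rot [ 179.93   -0.23 -179.82] shift [-0.   0.4 -0.3] turn -0.09 F [ 0.2 -0.9  0.1]
time: 8.75
tool_pos: [0.3926, 0.105, 0.1859]
tool_rot: [3.141, -0.003, -3.14]
contact_force: [1.7, -1.2, 0.7]
opening: 0.0594
plaque near x 0.5825 yaw -0.84 res 0.0016
plaque far x 0.6933 yaw 0.54 res 0.0012
edge x 0.656 0.17
star ((0.5467292070388794, -0.18287448585033417), (0.11197187751531601, 0.11305589973926544), 84.3753662109375)
cot ((0.5731984972953796, 0.15278583765029907), (0.11348332464694977, 0.11279615759849548), 6.16776704788208)
t 8.85 pos [0.3936 0.1092 0.1856] rot [ 1.7984e+02 -1.4000e-01 -1.7947e+02] shift [ 43.6  11.3 -14.3] turn 0.26 F [ 0.1 -1.2  0.1]
```

View pics/f1c.png

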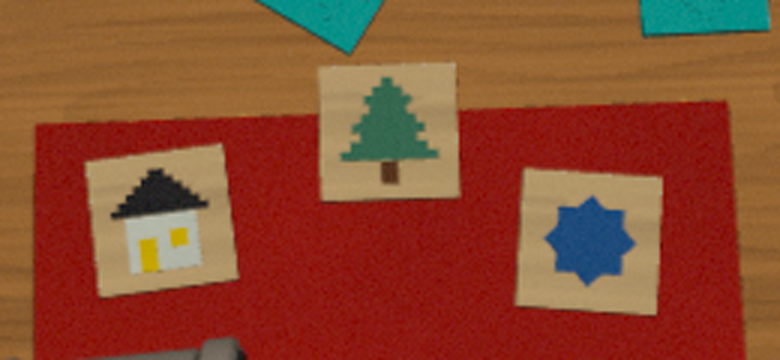

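View pics/s4.png

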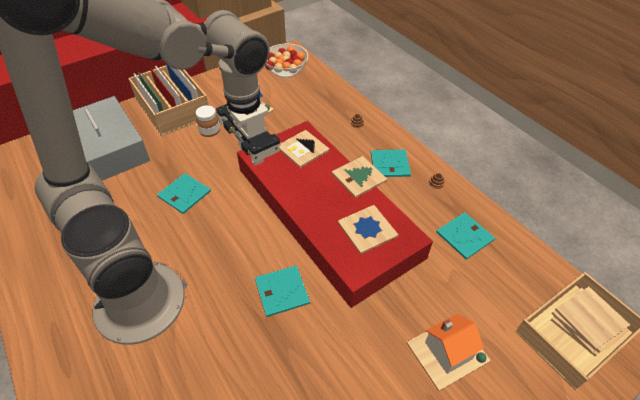

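The tree plaque now overhangs by about 37 mm (a third), square and flat at about (388,130) in the crop. The bystanders are unmoved and the gripper is clear, so I'm handing in.

```bash
python3 -c "
from h import *
print(robot.hand_in())"
```

```text
the job is handed in; nothing more can be done
None
```

I slid the green-pine plaque across the red tier with the two half-open fingers against its near edge. I did it in two pushes: the first left about 33 mm overhanging, the second added about 4 mm. I didn't lift it, then backed the arm clear and handed in at about 8.9 s.

- **Overhang:** the last top view put the plaque's far side at x = 0.693 m and the tier edge at 0.656 m, so about 37 mm (a third) overhangs.
- **Squareness:** it is square to the edge within about 1°. The near-side and far-side fits disagree a little (−0.8° and +0.5°), which is about pixel noise.
- **Flatness:** it looks flat on the tier in the top and side views; I did not measure this.
- **Bystanders:** the star and cottage plaques are within 1 mm of where they started.
- **Forces:** the wrist force readings stayed around 2 N or less.

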